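# Slide the ceramic blank along the fence into the free corner

## Task

A white ceramic blank lies loose in the middle of the locating plate, and one of the plate's two corner pockets is still free. With the fingertips, push the blank flat against the long fence while it is still out in the open, then slide it along the fence into the free corner until it is home against both the fence and the end stop. Only push it, gently: never squeeze it, lift it off the plate or tip it, and leave the blank in the other corner and everything else where they are.

Things in the scene. Friction and masses are not known exactly. Their poses are not given: they have to be found in the camera images.
- jig: Fixed grey locating plate on the bench, 180 (its x) by 370 (its y) by 8 mm thick; origin at the centre of its underside, z up. Along its side far from the robot runs a rigid steel fence, 14 mm thick, from y = -176 to +176 mm; at each end of the fence is a corner pocket. The middle of the plate is bare but for the loose blank.
- fence_mid (a point): Middle of the top edge of the fence's face (the face looks to the plate's -x): at x = +60, y = 0, z = 24 mm of the plate, 16 mm above its top.
- stop_left (a point): Top edge of the end stop at the plate's +y end, where it meets the fence: the stop's inner face is the plane y = +162 mm of the plate, 16 mm above its top. Rigid. The pocket is a lane 35 mm wide between the fence and a low lip (6 mm high, 10 mm thick) that reaches 30 mm from the stop; a further 16 mm of lip flares away from the fence.
- stop_right (a point): The same at the plate's -y end: inner face at y = -162 mm of the plate. The right pocket mirrors the left one.
- liner: Thin cork liner, 30 by 44 mm, flat (0.6 mm) on the plate in the FREE corner pocket, at the plate's y = +140 or -140 mm and x = +45 mm. Origin at its centre on the plate's top, axes parallel to the plate's. It is only a mark on the floor of the pocket and cannot be felt; the seated blank covers it exactly.
- blank_center (a point): Centre (half-way up) of the loose blank to be moved: white ceramic block 30 (its x) by 44 (its y) by 16 mm high, about 80 g, lying flat on the plate with its centre 50 to 80 mm from the fence, with its long sides within about 30 degrees of the fence's direction. It slides under a newton or two, but can stick if pushed askew against the fence.
- loaded_center (a point): Centre (half-way up) of an equal ceramic block that is already seated in the other corner pocket. Must stay there.
- crucible: Small ceramic cup, 34 mm across and 30 mm high, on a corner of the plate on the robot's side. Origin at the centre of its underside. Leave alone.
- spacer: Steel ring, 36 mm across and 10 mm high, on the other corner of the plate on the robot's side. Origin at the centre of its underside. Leave alone.
- jar: Glass jar, 56 mm across, 60 mm high, on the bench beyond the plate. Origin under its centre. Leave alone.
- bottle: White bottle, 66 mm across, 170 mm high, on the bench to the robot's right. Origin under its centre. Leave alone.
- beaker: Glass beaker, 70 mm across, 80 mm high, on the bench to the left. Origin under its centre. Leave alone.
- spatula: Steel spatula, 180 mm long, lying on the bench beyond the plate. Leave alone.
- blank: The same loose blank; origin at the centre of its underside, axes as above.
Mind the look-alikes: they are no part of the job. Leave any yellow look-alike of the blank alone.

How it is judged (in metres and radians):
On the way:
1. the blank lies flat against the fence, still out in the open (its centre more than 50 mm from the liner's) (x of blank_center in the frame of jig above 0.042 m and angle between the y axis of blank_center and the y axis of jig, either way round below 0.06 rad and z of blank_center in the frame of jig between 0.013 and 0.018 m and horizontal distance between blank_center and liner above 0.05 m), for 0.1 s.
At the end, for the whole second after the job is handed in: The blank rests flat in the free corner pocket, its centre within 3 mm of the liner's centre along both of the plate's axes (so within 3 mm of the fence and of the end stop) and square to the fence within 0.06 rad, at rest; the other block has not moved more than 5 mm (x of blank_center in the frame of jig above 0.042 m and angle between the y axis of blank_center and the y axis of jig, either way round below 0.06 rad and z of blank_center in the frame of jig between 0.013 and 0.018 m and x of blank_center in the frame of liner between -0.003 and 0.003 m and y of blank_center in the frame of liner between -0.003 and 0.003 m and linear speed of blank below 0.01 m/s and distance of loaded_center from where it was at the start of the episode below 0.005 m); the robot touches nothing.
It fails at once if the blank is squeezed or shoved hard (over 40 N from the fingers) (contact force between the fingers and blank above 40 N).
It fails at once if the blank is lifted off the plate (its centre over 5 mm above its resting height) (z of blank_center in the frame of jig above 0.021 m).
It fails at once if the blank is tipped more than 0.25 rad (angle between blank_center's own z axis and vertical above 0.25 rad).
It fails at once if a bystander is disturbed (the seated block by over 5 mm, things on the plate by over 15 mm, others by over 20 mm) (distance of loaded_center from where it was at the start of the episode above 0.005 m or distance of any of crucible, spacer from where it was at the start of the episode above 0.015 m or distance of any of jar, bottle, beaker, spatula from where it was at the start of the episode above 0.02 m).
It also fails if it takes over 51 s, if anything falls off the work surface, if the arm or the gripper's body presses on something with over 40 N, if the wrist force passes 120 N, or if a joint passes its speed limit or range.

## Robot

A 6-joint arm with a two-finger parallel gripper is mounted at the origin on the work surface. World frame = base frame: x ahead of the robot, y to its left, z up, the work surface at z = 0. Lengths are in m, angles in degrees, forces in N, time in s.
With the tool pointing down it reaches from about 0.4 to 0.825 m from the base axis. Payload 7 kg.
Tool frame: the origin (TCP) lies at the very end of the fingers, on their centre line; the grasp point (between the pads) lies 19 mm behind it (manip.grasp_offset is the distance from the TCP to the grasp point, in m); z points along the fingers, y is the direction in which the jaws open and shut (so a half turn about z gives the same grasp; the last joint's range is limited). The gripper opens to 85 mm and grips with 20 to 120 N. Pads are 22 mm wide; open, the fingers measure 114 mm over their backs; the gripper's body (76 mm by 85 mm) begins 54 mm behind the grasp point. The pads swing forward as they close: fully open they stand 13 mm farther back than shut.
Start: joints at [-53.967, 20.546, 0.682, 0, -70.136, -16.507], TCP at [0.226, -0.636, 0.231] pointing down, gripper open.
Joint ranges: [-176.03, 176.03], [-82.01, 121.73], [-58.28, 71.71], [-173.87, 95.51], [-174.79, -0.11], [-173.66, 173.66]. Speed limits (degrees/s): [136.94, 136.94, 172.46, 180, 180, 180].

## Interface

Orientations are given as a 3x3 rotation matrix whose columns are the frame's x, y, z axes.
In Python, from plant import manip gives the robot as it stands.
- The arm moves only by the tool move_arm, never from a script. Its argument "commands" is text: rows parted by semicolons, each of 5 numbers parted by spaces: the shift along the tool's x, y, z in cm, then the turn about the tool's z in degrees, then the opening, from 0 (shut) to 1 (fully open). A call has exactly 5 rows; each row is the pose to reach, as a shift and turn from the pose commanded when the call began, along the tool's axes at that moment; what a row does not reach only later rows make up. A row lasts 1/10 s, in which the tool goes at most 50 mm and 8.59 degrees, less where a joint would pass 70% of its speed; a pose out of reach is approached as far as the arm can. A call with a gripper value outside its range is refused whole. The fingers move at their own pace and stop on an object; the grip force is fixed at half the most. Time passes only in rows, so rows that repeat a pose let the fingers close, or fill a call up. It gives the time, the measured TCP pose, the force and the opening at its end, in the units of the state.
- manip.get_state(): the state, without advancing time (a new reading comes with each control period).
- manip.snapshot(name): name is "side" or "top" or "wrist"; returns (picture, depth): 420x560x3 uint8, blue, green, red; 420x560 float32, m along the optical axis (not along the pixel's ray), 0 where there is no reading.
- manip.camera_info(name): a dict with "fx", "fy", "cx", "cy" (pixels), "dist" ([k1, k2, p1, p2, k3] as OpenCV has them; the pictures are not rectified), "cam_to_world" (4x4, takes a point from camera to world coordinates). Camera axes: x right, y up, looking along -z (the intrinsics and any distortion apply to the point x, -y, -z); pixel columns grow to the right and rows downward; lengths in m; the calibration is good to about 2 mm. A picture is of the moment at which its call begins: read the wrist's pose just before it. camera_info takes no time and is no camera call; for the wrist camera it gives the pose at the moment of the call.
- manip.close_job(): hands the job in, once; it reports no verdict.
The state is a dict: "time_s": time; "joint_positions": joint angles; "qd": joint speeds; "joint_torque": joint torques, N m; "tool_pos": TCP position; "orientation": TCP orientation; "ft_force": force on the tool from outside, world axes, zero at the start; "moment": the same for the moment, N m; "grip_width": finger opening in m.
Only numpy, scipy, OpenCV 4.12 (cv2) and the standard library are available. Lean on these libraries where they do the work, as an engineer would, in place of code of your own. Each camera call takes 0.05 s, during which the arm holds its last target.

## Working session

There is one attempt and no reset: what is moved stays moved. The work goes in short steps, Python scripts to look and compute and a tool call to move; the robot and the scene stay as the last step left them, time stands still between calls to the robot, and variables do not carry over. Pictures are saved under pics/ and viewed, and the job is handed in when it is done.

Besides the shell and the picture viewer there is one more tool, called after "Call:" as name(argument=value, ...) on one line, values as JSON. move_arm: Moves the arm, as the interface text tells. Its arguments: {"type":"object","properties":{"commands":{"type":"string"}},"required":["commands"]}

```bash
ls; mkdir -p pics
python3 - <<'E'
from plant import manip
import cv2,numpy as np
print(manip.get_state())
for n in("top","side"):
    i,d=manip.snapshot(n); cv2.imwrite(f"pics/{n}0.png",i); np.save(f"pics/{n}0.npy",d)
    print(n,manip.camera_info(n))
E
```

```text
pics
{'time_s': 0.0, 'joint_positions': array([-5.39672668e+01,  2.05931931e+01,  6.32039479e-01, -1.94100202e-02,
       -7.01380683e+01, -1.65084040e+01]), 'qd': array([ 0.03155296, -0.03525181,  0.04290592,  0.11637814, -0.03670834,
        0.10215857]), 'joint_torque': array([ 6.06366575e-04, -5.83318841e+01,  2.93413353e+01,  6.93676293e+00,
       -6.04977569e-03,  4.46134905e-06]), 'tool_pos': array([ 0.22539973, -0.63571479,  0.23033293]), 'orientation': array([[-9.42538145e-01, -3.34097689e-01, -7.61026911e-04],
       [-3.34098503e-01,  9.42536826e-01,  1.58784367e-03],
       [ 1.86800990e-04,  1.75086118e-03, -9.99998450e-01]]), 'ft_force': array([-0.23751877, -0.0270748 ,  0.17513562]), 'moment': array([ 0.00533929, -0.05187254, -0.06403821]), 'grip_width': 0.0854899916591771}
top {'fx': 427.2707997056855, 'fy': 427.2707997056855, 'cx': 283.97443438544366, 'cy': 214.01260848251442, 'dist': array([-0.05412889,  0.        ,  0.        ,  0.        ,  0.        ]), 'cam_to_world': array([[-0.01784194,  0.98509677, -0.17107316,  0.46597102],
       [-0.99956927, -0.0135866 ,  0.02601308, -0.00175366],
       [ 0.0233011 ,  0.1714636 ,  0.98491487,  1.00356471],
       [ 0.        ,  0.        ,  0.        ,  1.        ]])}
side {'fx': 442.0458857101867, 'fy': 442.0458857101867, 'cx': 280.7424013627887, 'cy': 206.8083802377402, 'dist': array([-0.04135677,  0.        ,  0.        ,  0.        ,  0.        ]), 'cam_to_world': array([[ 0.96983665,  0.16133567, -0.18272294,  0.42378652],
       [-0.24256332,  0.56471356, -0.78883561, -0.88686815],
       [-0.0240812 ,  0.80936357,  0.58681403,  0.70237161],
       [ 0.        ,  0.        ,  0.        ,  1.        ]])}
```

View pics/top0.png

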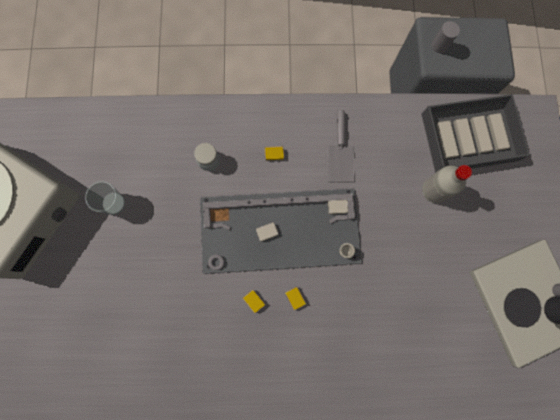

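View pics/side0.png

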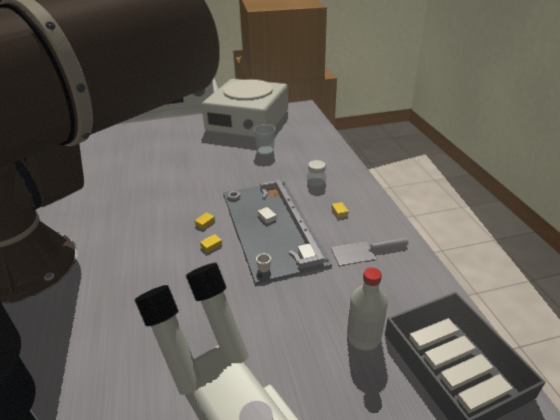

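The top view shows the cork at (222,215), so the left (+y) pocket is free. The loose blank is at (267,232). Things that could be mistaken for it are the seated block (338,207), the yellow blocks (254,302), (296,298) and (275,153), and the cream bars in the tray (475,135). I choose (267,232), the white block lying in the open, and check it in a close crop.

```bash
cat > h.py <<'E'
import cv2,numpy as np
def rays(px,ci):
    K=np.array([[ci['fx'],0,ci['cx']],[0,ci['fy'],ci['cy']],[0,0,1]])
    u=cv2.undistortPoints(np.array(px,float).reshape(-1,1,2),K,ci['dist']).reshape(-1,2)
    d=np.c_[u[:,0],-u[:,1],-np.ones(len(u))]
    M=ci['cam_to_world']; return M[:3,3],d@M[:3,:3].T
def onplane(px,z,ci):
    o,d=rays(px,ci); return o+d*((z-o[2])/d[:,2])[:,None]
def toimg(P,ci):
    M=ci['cam_to_world'];p=(np.atleast_2d(P)-M[:3,3])@M[:3,:3]
    K=np.array([[ci['fx'],0,ci['cx']],[0,ci['fy'],ci['cy']],[0,0,1]])
    q=p*[1,-1,-1]
    return cv2.projectPoints(q,np.zeros(3),np.zeros(3),K,ci['dist'])[0].reshape(-1,2)
E
python3 - <<'E'
from plant import manip
from h import *
i=cv2.imread("pics/top0.png");ci=manip.camera_info("top")
c=i[180:285,190:370];cv2.imwrite("pics/crop0.png",cv2.resize(c,None,fx=4,fy=4,interpolation=cv2.INTER_CUBIC))
m=((i.min(2)>140)&(i.max(2).astype(int)-i.min(2)<50)).astype(np.uint8)
n,l,s,ce=cv2.connectedComponentsWithStats(m)
for k in range(1,n):
    x,y=ce[k]
    if 195<x<370 and 185<y<280 and s[k,4]>30:
        r=cv2.minAreaRect(np.argwhere(l==k)[:,::-1].astype(np.float32)); b=cv2.boxPoints(r)
        print(ce[k],s[k],onplane([ce[k]],.024,ci),onplane(b,.024,ci).round(4).tolist())
d=np.load("pics/top0.npy");print(d[232,267],d[215,222],d[255,300],d[205,338])
E
```

```text
[337.72891566 206.05421687] [329 201  18  11 166] [[ 0.65331142 -0.15400646  0.024     ]] [[0.6657, -0.1339, 0.024], [0.6652, -0.174, 0.024], [0.6413, -0.173, 0.024], [0.6418, -0.133, 0.024]]
[266.28717949 231.14871795] [257 224  20  16 195] [[0.59650943 0.01395224 0.024     ]] [[0.6022, 0.0375, 0.024], [0.6161, -0.0007, 0.024], [0.5911, -0.0095, 0.024], [0.5774, 0.0285, 0.024]]
0.9875069 1.0087407 0.9928321 0.99811745
```

View pics/crop0.png

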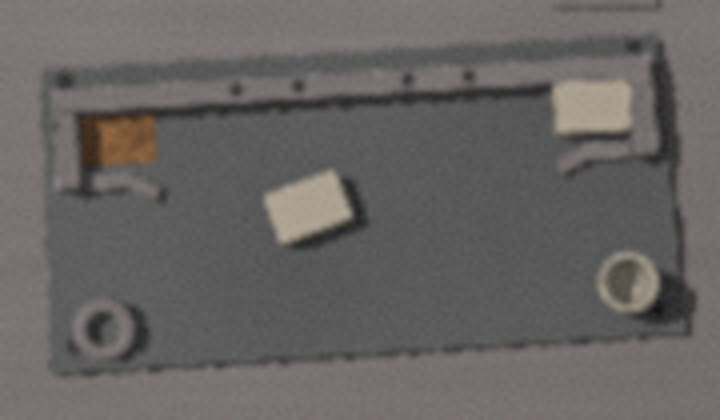

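Run:
```python
from plant import manip
from h import *
ci=manip.camera_info("top")
cr=lambda L:np.array(L)/4.+[190-.375,180-.375]
p=onplane(cr([[45,70],[657,38],[690,333],[55,375]]),.008,ci);print(p.round(4))
f=onplane(cr([[160,110],[550,90]]),.008,ci);print(f)
for a,b in((0,1),(3,2)):
  v=p[a]-p[b];print(np.linalg.norm(v),np.degrees(np.arctan2(v[1],v[0])))
c=p.mean(0);print(c)
s=manip.get_state();R=s['orientation']
print("to above plate, tool cm",R.T@(np.array([.56,-.0,.231])-s['tool_pos'])*100)
w=manip.camera_info("wrist")['cam_to_world'];print(R.T@(w[:3,3]-s['tool_pos']),R.T@w[:3,:3])
print({k:v for k,v in manip.camera_info("wrist").items() if k!='cam_to_world'})
```

```text
[[ 0.6823  0.1687  0.008 ]
 [ 0.6973 -0.1972  0.008 ]
 [ 0.5206 -0.2085  0.008 ]
 [ 0.5025  0.1604  0.008 ]]
[[ 0.65721704  0.10034575  0.008     ]
 [ 0.66624132 -0.13146901  0.008     ]]
0.3661893363937605 92.33760863684181
0.36933333275936725 92.80487095546309
[ 0.60067373 -0.01914383  0.008     ]
to above plate, tool cm [-5.27803544e+01  4.87452035e+01  8.96938130e-03]
[ 7.03271533e-02 -2.26186024e-05 -1.42336479e-01] [[ 2.55801135e-04  9.60368292e-01  2.78734063e-01]
 [ 9.99999848e-01 -3.81672047e-04  3.97312890e-04]
 [ 4.87951703e-04  2.78733919e-01 -9.60368244e-01]]
{'fx': 311.9279670997919, 'fy': 311.9279670997919, 'cx': 283.00417057275695, 'cy': 210.30330675097576, 'dist': array([-0.0017644,  0.       ,  0.       ,  0.       ,  0.       ])}
```

The crop confirms it: a white block loose in the open, with cork in the left pocket and a seated white block in the right one. Next I move above the plate.

Call:
move_arm(commands="-3.6 3.3 0 0 1; -7.2 6.6 0 0 1; -10.8 9.9 0 0 0.5; -14.4 13.2 0 0 0.3; -18 16.6 0 0 0.3")

```text
time_s: 0.6
tool_pos: [0.3401, -0.4178, 0.2309]
orientation: [[-0.943, -0.334, -0.0], [-0.334, 0.943, 0.0], [0.0, 0.0, -1.0]]
ft_force: [1.5, -0.8, 0.2]
grip_width: 0.0445
```

Call:
move_arm(commands="-3.6 3.3 0 0 0.3; -7.2 6.6 0 0 0.3; -10.8 9.9 0 0 0.3; -14.4 13.2 0 0 0.3; -18 16.6 0 0 0.3")

```text
time_s: 1.1
tool_pos: [0.4543, -0.201, 0.2313]
orientation: [[-0.942, -0.334, 0.0], [-0.334, 0.942, 0.0], [-0.0, 0.0, -1.0]]
ft_force: [0.9, -1.1, -0.3]
grip_width: 0.0257
```

Call:
move_arm(commands="-3.6 3.3 0 5 0.3; -7.2 6.6 0 10 0.3; -10.8 9.9 0 15 0.3; -14.4 13.2 0 17 0.3; -16.8 15.5 0 17 0.3")

```text
time_s: 1.6
tool_pos: [0.5613, 0.0021, 0.231]
orientation: [[-0.999, -0.044, -0.0], [-0.044, 0.999, 0.0], [0.0, 0.0, -1.0]]
ft_force: [0.2, -0.8, 0.1]
grip_width: 0.0256
```

Call:
move_arm(commands="0 0 0 0 0.3; 0 0 0 0 0.3; 0 0 0 0 0.3; 0 0 0 0 0.3; 0 0 0 0 0.3")

```text
time_s: 2.1
tool_pos: [0.5601, -0.0016, 0.2315]
orientation: [[-0.999, -0.043, 0.0], [-0.043, 0.999, 0.0], [-0.0, 0.0, -1.0]]
ft_force: [0.1, -0.1, -0.6]
grip_width: 0.0257
```

Run:
```python
from plant import manip
import numpy as np,cv2,pickle
s=manip.get_state();print(s)
ci=manip.camera_info("wrist")
i,d=manip.snapshot("wrist");cv2.imwrite("pics/w1.png",i);np.save("pics/w1.npy",d);pickle.dump((ci,s),open("pics/w1.pkl","wb"))
```

```text
{'time_s': 2.1, 'joint_positions': array([ 1.98626661e+01,  9.75140272e+00, -1.40205152e+01, -1.28396585e-03,
       -6.62102837e+01, -1.07407547e+02]), 'qd': array([ 0.09522641,  0.03633771,  0.16032988,  0.00262121,  0.0034859 ,
       -0.01062425]), 'joint_torque': array([ 1.32471020e-01, -4.23533142e+01,  2.85350293e+01,  6.74155623e+00,
        1.25063496e-03,  3.93223934e-03]), 'tool_pos': array([ 0.56013269, -0.00157134,  0.23152844]), 'orientation': array([[-9.99082429e-01, -4.28277804e-02,  2.85191788e-04],
       [-4.28277462e-02,  9.99082463e-01,  1.24830232e-04],
       [-2.90276316e-04,  1.12501570e-04, -9.99999952e-01]]), 'ft_force': array([ 0.05981494, -0.09606179, -0.5918808 ]), 'moment': array([-0.01091035, -0.01611564,  0.02348754]), 'grip_width': 0.025713320477675744}
```

View pics/w1.png

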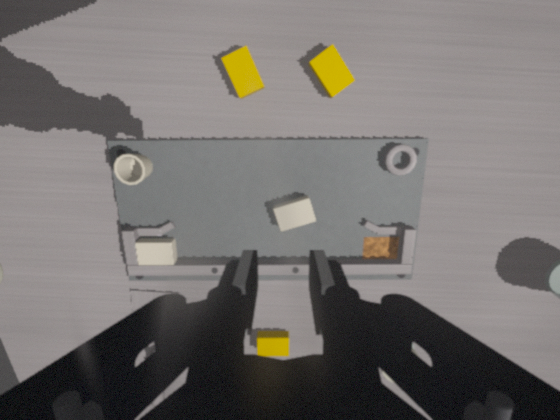

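The wrist view shows the loose blank at (294,213), the seated block at (156,251), the cork at (380,246), the fence as the band at rows 264-275, and the end stops at (128,250) and (408,247). Next I measure these.

Run:
```python
from h import *
import pickle
i=cv2.imread("pics/w1.png");ci,s=pickle.load(open("pics/w1.pkl","rb"))
cv2.imwrite("pics/w1c.png",cv2.resize(i[130:285,100:435],None,fx=2.35,fy=2.35,interpolation=cv2.INTER_CUBIC))
m=((i.min(2)>150)&(i.max(2).astype(int)-i.min(2)<60)).astype(np.uint8)
n,l,st,ce=cv2.connectedComponentsWithStats(m)
for k in range(1,n):
    x,y=ce[k]
    if 105<x<430 and 130<y<285 and st[k,4]>200:
        r=cv2.minAreaRect(np.argwhere(l==k)[:,::-1].astype(np.float32)); b=cv2.boxPoints(r)
        q=onplane(b,.024,ci);print(st[k],q.mean(0).round(4),[(round(float(np.linalg.norm(e)),4),round(float(np.degrees(np.arctan2(e[1],e[0]))),1)) for e in np.diff(q[:,:2],axis=0)])
hsv=cv2.cvtColor(i,cv2.COLOR_BGR2HSV)
m=((hsv[...,0]>5)&(hsv[...,0]<22)&(hsv[...,1]>90)&(hsv[...,2]>60)).astype(np.uint8);m[:, :340]=0;m[:225]=0;m[280:]=0
b=cv2.boundingRect(m);print(b,onplane([[b[0]-.5,b[1]-.5],[b[0]+b[2]-.5,b[1]+b[3]-.5]],.0086,ci))
# fence profile
g=cv2.cvtColor(i,cv2.COLOR_BGR2GRAY)
for x in (200,230,275,295,345):print(x,g[250:284,x].tolist())
```

```text
[388 146  29  29 317] [0.5274 0.1303 0.024 ] [(0.0293, 133.0), (0.0316, 45.3), (0.0298, -46.0)]
[114 155  32  30 471] [ 0.5513 -0.175   0.024 ] [(0.0345, 92.5), (0.033, -4.6), (0.0354, -87.5)]
[274 199  42  32 891] [0.5963 0.014  0.024 ] [(0.0434, 110.2), (0.0293, 20.3), (0.0443, -69.4)]
[404 231  12  32 264] [0.6301 0.1534 0.024 ] [(0.0406, -178.9), (0.0118, 84.0), (0.0407, 1.6)]
[134 242  41  23 850] [ 0.653  -0.1546  0.024 ] [(0.0484, 94.1), (0.0291, -1.7), (0.0495, -85.9)]
[343 265  68   8 474] [0.6613 0.1184 0.024 ] [(0.0825, 92.5), (0.0096, 9.0), (0.0831, -87.5)]
(363, 237, 35, 22) [[0.62568366 0.10072305 0.0086    ]
 [0.65363458 0.14882384 0.0086    ]]
200 [123, 124, 125, 125, 123, 121, 116, 99, 93, 94, 96, 95, 96, 97, 104, 124, 143, 148, 147, 148, 149, 148, 147, 144, 142, 128, 120, 120, 120, 122, 131, 141, 141, 140]
230 [126, 127, 124, 125, 126, 120, 110, 84, 81, 79, 71, 61, 60, 52, 50, 53, 53, 54, 47, 52, 57, 54, 54, 50, 49, 45, 50, 43, 46, 46, 43, 44, 45, 47]
275 [130, 129, 131, 130, 128, 117, 97, 79, 78, 81, 81, 85, 83, 86, 105, 134, 150, 153, 153, 151, 153, 149, 150, 149, 144, 131, 127, 128, 127, 134, 144, 154, 154, 155]
295 [131, 129, 129, 129, 127, 120, 102, 95, 92, 93, 93, 96, 94, 97, 115, 136, 134, 117, 99, 93, 92, 96, 105, 126, 138, 131, 125, 126, 123, 131, 140, 145, 150, 147]
345 [127, 127, 132, 130, 129, 117, 91, 74, 72, 74, 75, 76, 74, 86, 115, 148, 155, 157, 154, 156, 153, 149, 146, 144, 126, 105, 81, 71, 53, 43, 45, 37, 37, 36]
```

View pics/w1c.png

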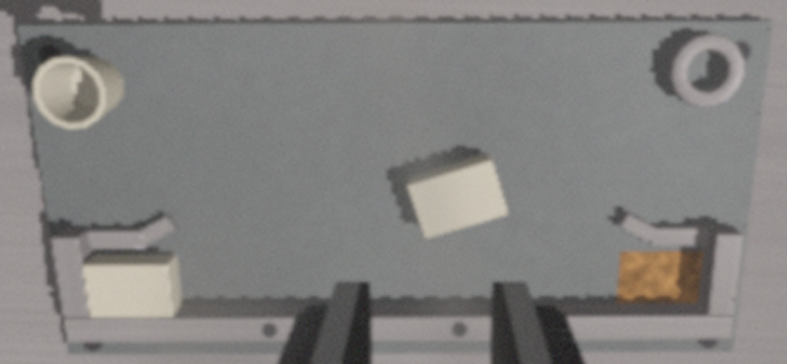

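Run:
```python
from h import *
import pickle
ci,s=pickle.load(open("pics/w1.pkl","rb"))
f=onplane([[200,264.7],[275,264.3],[345,263.9]],.024,ci);print("fence top",f)
C=lambda L:(np.array(L)+.5)/2.35+[99.5,129.5]
st=onplane(C([[716,236],[708,316]]),.024,ci);print("left stop inner top",st)
sr=onplane(C([[80,236],[84,316]]),.024,ci);print("right stop",sr)
pl=onplane(C([[17,22],[769,18]]),.008,ci);print("plate near edge",pl)
for v in (f[2]-f[0],pl[1]-pl[0]):print(np.degrees(np.arctan2(v[1],v[0])))
```

```text
fence top [[ 0.66548133 -0.09928658  0.024     ]
 [ 0.66095145 -0.00708582  0.024     ]
 [ 0.6567048   0.07889027  0.024     ]]
left stop inner top [[0.60975786 0.14519788 0.024     ]
 [0.65412407 0.14775696 0.024     ]]
right stop [[ 0.62365596 -0.17670711  0.024     ]
 [ 0.66822544 -0.17863818  0.024     ]]
plate near edge [[ 0.51982548 -0.20531177  0.008     ]
 [ 0.50214111  0.16077907  0.008     ]]
92.81996189915671
92.76557753989131
```

```bash
cat >> h.py <<'E'
YAW=np.radians(2.8);JC=np.array([.6015,-.0188])
RJ=np.array([[np.cos(YAW),-np.sin(YAW)],[np.sin(YAW),np.cos(YAW)]])
def j2w(p):return JC+RJ@np.array(p)
def w2j(p):return RJ.T@(np.array(p)[:2]-JC)
def shift(s,pj,z):
    R=s['orientation'];ty=np.degrees(np.arctan2(R[1,1],R[0,1]))
    print("jig now",(w2j(s['tool_pos'])*1000).round(1),"z",s['tool_pos'][2].round(4),"yaw",ty.round(2),"F",s['ft_force'].round(2),"w",round(s['grip_width'],4),"t",s['time_s'])
    print("shift cm",(R.T@(np.r_[j2w(np.array(pj)/1000),z]-s['tool_pos'])*100).round(2),"turn",round(ty-92.8,2))
E
python3 -c "
from h import *
from plant import manip
shift(manip.get_state(),(-48,33),.06);print(w2j([.5963,.014]))"
```

```text
jig now [-40.4  19.3] z 0.2315 yaw 92.46 F [-0.03 -0.07  0.47] w 0.0256 t 2.15
shift cm [ 0.77  1.36 17.15] turn -0.34
[-0.00359152  0.03301486]
```

Call:
move_arm(commands="0.8 1.4 4 -0.3 0.3; 0.8 1.4 8 -0.3 0.3; 0.8 1.4 12 -0.3 0.3; 0.8 1.4 16 -0.3 0.3; 0.8 1.4 17.2 -0.3 0.3")

```text
time_s: 2.65
tool_pos: [0.5492, 0.0118, 0.0558]
orientation: [[-0.999, -0.048, -0.006], [-0.048, 0.999, -0.002], [0.006, -0.001, -1.0]]
ft_force: [-0.9, 0.5, -0.9]
grip_width: 0.0256
```

Call:
move_arm(commands="0 0 1.5 0 0.3; 0 0 3 0 0.3; 0 0 4 0 0.3; 0 0 4.5 0 0.3; 0 0 4.8 0 0.3")

```text
time_s: 3.15
tool_pos: [0.5522, 0.0129, 0.0116]
orientation: [[-0.999, -0.049, 0.001], [-0.049, 0.999, 0.0], [-0.001, 0.0, -1.0]]
ft_force: [-0.5, 0.5, -0.1]
grip_width: 0.0259
```

```bash
python3 -c "
from h import *
from plant import manip
s=manip.get_state();shift(s,(-35,33),.012)
i,d=manip.snapshot('wrist');cv2.imwrite('pics/w2.png',i)
i,d=manip.snapshot('side');cv2.imwrite('pics/s2.png',cv2.resize(i[150:300,180:360],None,fx=4,fy=4))
"
```

```text
jig now [-47.7  34.1] z 0.0116 yaw 92.83 F [-0.54  0.52 -0.1 ] w 0.0259 t 3.15
shift cm [-1.27 -0.11 -0.04] turn 0.03
```

View pics/w2.png

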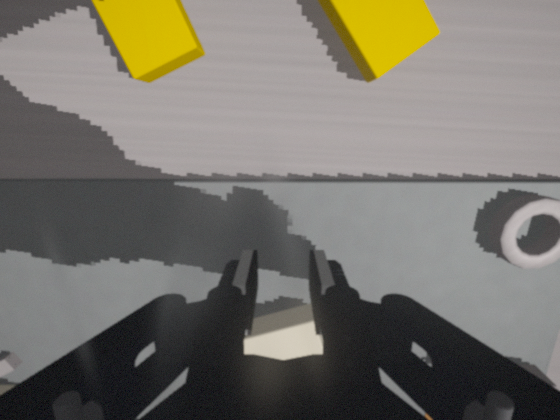

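View pics/s2.png

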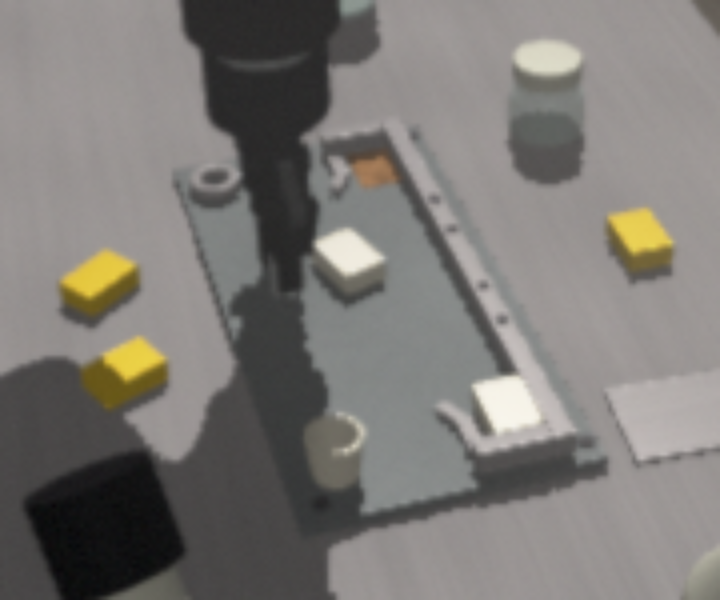

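w2 shows the blank at (285,335), centred in front of the fingers, and s2 shows the tips just short of it. I start pushing slowly.

Call:
move_arm(commands="-0.5 -0.1 0 0 0.3; -1 -0.1 0 0 0.3; -1.5 -0.1 0 0 0.3; -2 -0.1 0 0 0.3; -2.4 -0.1 0 0 0.3")

```text
time_s: 3.75
tool_pos: [0.5764, 0.0132, 0.0113]
orientation: [[-0.999, -0.049, 0.0], [-0.049, 0.999, 0.0], [-0.0, 0.0, -1.0]]
ft_force: [0.2, 0.2, 1.2]
grip_width: 0.0256
```

Call:
move_arm(commands="-0.4 0 0 0 0.3; -0.8 0 0 0 0.3; -1.2 0 0 0 0.3; -1.6 0 0 0 0.3; -2 0 0 0 0.3")

```text
time_s: 4.25
tool_pos: [0.5962, 0.0141, 0.0112]
orientation: [[-0.999, -0.049, 0.0], [-0.049, 0.999, 0.0], [-0.0, 0.0, -1.0]]
ft_force: [-0.3, 0.4, -0.6]
grip_width: 0.0254
```

```bash
python3 -c "
from h import *
from plant import manip
s=manip.get_state();shift(s,(19,33),.012)
i,d=manip.snapshot('wrist');cv2.imwrite('pics/w3.png',i)
i,d=manip.snapshot('side');cv2.imwrite('pics/s3.png',cv2.resize(i[150:300,180:360],None,fx=4,fy=4))
"
```

```text
jig now [-3.7 33.2] z 0.0112 yaw 92.83 F [-0.29  0.39 -0.64] w 0.0254 t 4.25
shift cm [-2.27 -0.02 -0.07] turn 0.03
```

View pics/s3.png

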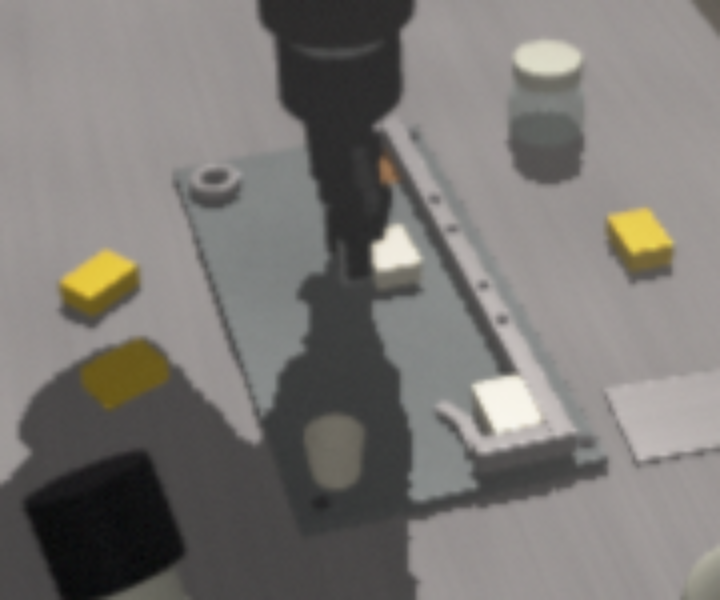

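View pics/w3.png

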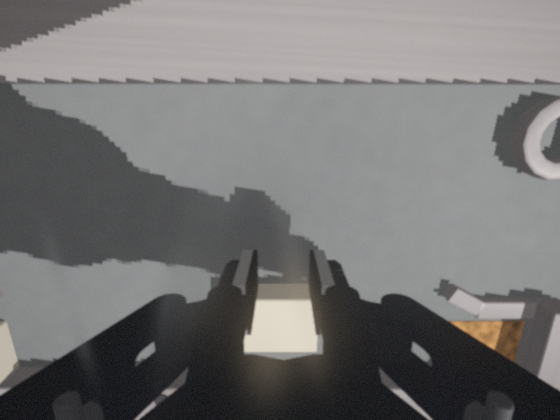

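In w3 the blank's near edge is parallel to and flush with the fingers (near edge row about 285, x 255-312). I continue more slowly toward the fence.

Call:
move_arm(commands="-0.4 0 -0.1 0 0.3; -0.8 0 -0.1 0 0.3; -1.2 0 -0.1 0 0.3; -1.5 0 -0.1 0 0.3; -1.8 0 -0.1 0 0.3")

```text
time_s: 4.85
tool_pos: [0.614, 0.015, 0.0123]
orientation: [[-0.999, -0.049, -0.0], [-0.049, 0.999, -0.0], [0.0, -0.0, -1.0]]
ft_force: [-1.4, -0.4, 1.2]
grip_width: 0.0254
```

Call:
move_arm(commands="-0.1 0 0 0 0.3; -0.2 0 0 0 0.3; -0.25 0 0 0 0.3; -0.3 0 0 0 0.3; -0.35 0 0 0 0.3")

```text
time_s: 5.35
tool_pos: [0.6173, 0.0152, 0.0123]
orientation: [[-0.999, -0.049, 0.0], [-0.049, 0.999, 0.0], [-0.0, 0.0, -1.0]]
ft_force: [-0.0, -0.5, -1.0]
grip_width: 0.0255
```

Call:
move_arm(commands="-0.05 0 0 0 0.3; -0.1 0 0 0 0.3; -0.1 0 0 0 0.3; -0.15 0 0 0 0.3; -0.15 0 0 0 0.3")

```text
time_s: 5.85
tool_pos: [0.6186, 0.0152, 0.0123]
orientation: [[-0.999, -0.049, -0.0], [-0.049, 0.999, -0.0], [0.0, -0.0, -1.0]]
ft_force: [-1.1, 0.5, 0.5]
grip_width: 0.0258
```

Call:
move_arm(commands="-0.05 0 0 0 0.3; -0.05 0 0 0 0.3; -0.1 0 0 0 0.3; -0.1 0 0 0 0.3; -0.1 0 0 0 0.3")

```text
time_s: 6.35
tool_pos: [0.6187, 0.0152, 0.0122]
orientation: [[-0.999, -0.049, -0.002], [-0.049, 0.999, -0.0], [0.002, -0.0, -1.0]]
ft_force: [-6.6, 0.8, 4.8]
grip_width: 0.0259
```

```bash
python3 -c "
from h import *
from plant import manip
s=manip.get_state();shift(s,(19,33),.012)
i,d=manip.snapshot('side');cv2.imwrite('pics/s4.png',cv2.resize(i[190:270,230:330],None,fx=7,fy=7,interpolation=cv2.INTER_CUBIC))
i,d=manip.snapshot('wrist');cv2.imwrite('pics/w4.png',i)
"
```

```text
jig now [18.8 33.1] z 0.0122 yaw 92.81 F [-6.56  0.8   4.75] w 0.0259 t 6.35
shift cm [-0.02 -0.01  0.02] turn 0.01
```

View pics/s4.png

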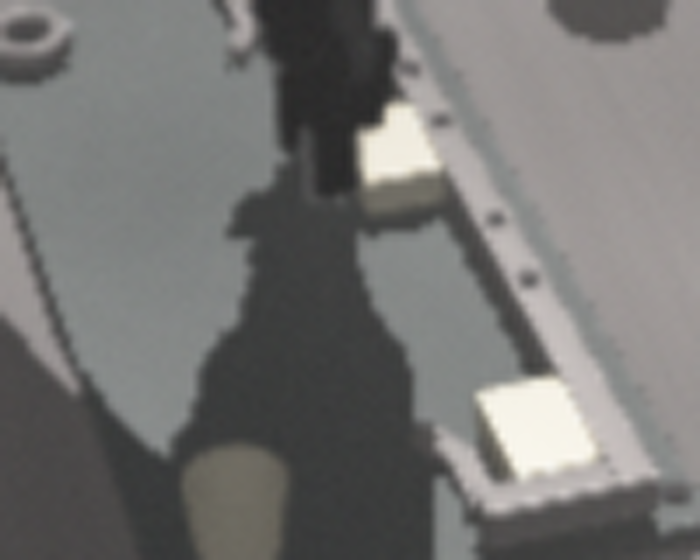

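The force rises to 6.6 N with the tool at jig x = 18.8, where I expected 19. s4 shows the blank flush against the fence at (400,150), out in the open. I back away and look.

Call:
move_arm(commands="0.2 0 0 0 0.3; 0.8 0 0 0 0.3; 2 0 0 0 0.3; 4 0 -3 0 0.1; 6 0 -7 0 0")

```text
time_s: 6.95
tool_pos: [0.5571, 0.0117, 0.0808]
orientation: [[-0.999, -0.049, -0.005], [-0.049, 0.999, -0.001], [0.005, -0.001, -1.0]]
ft_force: [0.6, 0.1, 0.8]
grip_width: 0.0004
```

Call:
move_arm(commands="0 0 0 0 0; 0 0 0 0 0; 0 0 0 0 0; 0 0 0 0 0; 0 0 0 0 0")

```text
time_s: 7.45
tool_pos: [0.5596, 0.0122, 0.0813]
orientation: [[-0.999, -0.049, -0.002], [-0.049, 0.999, -0.001], [0.002, -0.001, -1.0]]
ft_force: [0.4, -0.7, 0.2]
grip_width: 0.0001
```

```bash
cat > meas.py <<'E'
from h import *
from plant import manip
import sys
s=manip.get_state();ci=manip.camera_info('wrist')
i,d=manip.snapshot('wrist');cv2.imwrite('pics/%s.png'%sys.argv[1],i)
shift(s,(41,-20),.06)
m=((i.min(2)>int(sys.argv[2]) if len(sys.argv)>2 else i.min(2)>150)&(i.max(2).astype(int)-i.min(2)<70)).astype(np.uint8)
n,l,st,ce=cv2.connectedComponentsWithStats(m)
for k in range(1,n):
    if st[k,4]>400:
        r=cv2.minAreaRect(np.argwhere(l==k)[:,::-1].astype(np.float32)); q=onplane(cv2.boxPoints(r),.024,ci)
        print(st[k],[ (w2j(x)*1000).round(1).tolist() for x in q],(w2j(q.mean(0))*1000).round(1))
E
python3 meas.py w5
```

```text
jig now [-40.4  33. ] z 0.0813 yaw 92.81 F [ 0.36 -0.68  0.23] w 0.0001 t 7.45
shift cm [-8.14 -5.3   2.11] turn 0.01
[   14    14   546   216 47007] [[-116.7, -139.0], [-207.2, -93.5], [-142.1, 218.6], [-29.0, 220.4]] [-123.7   51.6]
[374  18 119  12 478] [[-162.2, 84.6], [-166.9, 84.4], [-165.1, 151.6], [-160.4, 152.3]] [-163.6  118.2]
[ 438  164   51   52 1257] [[-66.5, 128.1], [-90.1, 148.2], [-69.2, 172.8], [-44.1, 153.0]] [-67.5 150.5]
[ 485  239   75   34 1095] [[-7.6, 175.8], [-32.6, 171.3], [-32.6, 222.0], [-7.6, 228.2]] [-20.1 199.3]
[397 286  49  18 408] [[13.6, 114.5], [2.9, 115.2], [10.1, 150.1], [21.1, 149.9]] [ 11.9 132.4]
[ 459  299   58   47 1226] [[52.7, 166.1], [12.6, 162.4], [16.1, 203.2], [56.6, 208.9]] [ 34.5 185.1]
[  17  301   81   51 2427] [[56.8, -174.5], [16.0, -160.9], [23.2, -101.9], [64.8, -112.6]] [  40.2 -137.5]
```

View pics/w5.png

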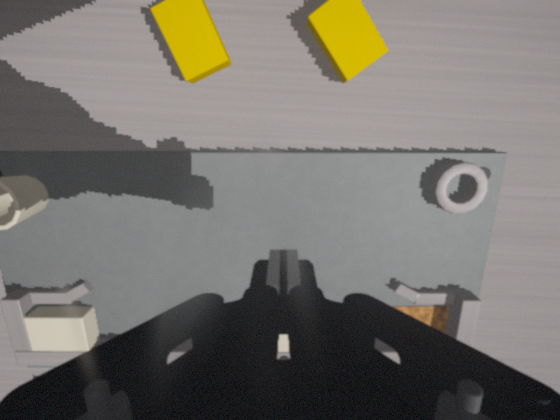

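The gripper hides the blank, so I move to the right and up to see it.

Call:
move_arm(commands="-1 -2 -4 0 0; -1 -5 -8 0 0; -1 -7 -10 0 0; -1 -7 -10 0 0; -1 -7 -10 0 0")

```text
time_s: 8.0
tool_pos: [0.5732, -0.0574, 0.1819]
orientation: [[-0.999, -0.048, -0.0], [-0.048, 0.999, 0.0], [0.0, 0.0, -1.0]]
ft_force: [0.3, 0.3, -0.7]
grip_width: 0.0003
```

```bash
python3 meas.py w6
```

```text
jig now [-30.2 -37.2] z 0.1819 yaw 92.74 F [ 0.29  0.34 -0.74] w 0.0003 t 8.0
shift cm [-7.12  1.72 12.18] turn -0.06
[197  37  73  28 676] [[-150.0, -113.3], [-170.0, -110.5], [-166.6, -48.1], [-146.5, -49.7]] [-158.3  -80.4]
[ 118   65  350   64 7973] [[-116.4, -189.7], [-163.1, -174.8], [-117.8, 132.3], [-66.6, 132.2]] [-116.  -25.]
[157 105  99  24 920] [[-94.3, -154.4], [-114.5, -151.8], [-113.0, -62.4], [-92.8, -63.2]] [-103.7 -108. ]
[463 140  34  34 516] [[-82.2, 132.3], [-82.2, 163.5], [-50.9, 169.4], [-50.9, 137.3]] [-66.5 150.6]
[ 32 144  99  13 468] [[-72.6, -276.0], [-81.4, -273.4], [-75.6, -181.7], [-66.7, -183.5]] [ -74.1 -228.6]
[146 149  38  35 405] [[-55.0, -171.6], [-76.5, -144.4], [-55.9, -128.1], [-33.6, -155.5]] [ -55.3 -149.9]
[ 38 179 100  15 616] [[-33.8, -278.6], [-47.2, -275.0], [-42.2, -179.5], [-28.7, -181.9]] [ -37.9 -228.8]
[ 44 216  98  23 695] [[11.5, -283.2], [-8.6, -277.8], [-2.4, -180.1], [17.9, -183.8]] [   4.6 -231.2]
[ 74 238  73  34 937] [[49.6, -260.2], [15.4, -252.1], [19.7, -177.0], [54.2, -182.9]] [  34.7 -218.1]
[473 238  19  38 481] [[57.4, 164.8], [14.2, 164.1], [16.7, 178.2], [60.0, 179.5]] [ 37.1 171.7]
[ 163  250   47   26 1092] [[29.5, -162.1], [29.6, -114.2], [58.4, -116.1], [58.4, -165.2]] [  44.  -139.4]
[ 317  251   66   36 1570] [[71.6, -0.6], [30.8, -1.8], [30.8, 66.0], [71.7, 69.5]] [51.2 33.3]
[  40  272  120   56 2047] [[69.4, -300.4], [11.6, -259.4], [73.1, -165.4], [137.5, -203.7]] [  72.9 -232.2]
[ 384  277  101   11 1000] [[60.9, 70.7], [61.1, 177.8], [73.1, 179.9], [72.9, 71.8]] [ 67.  125.1]
[377 294 103  21 790] [[106.5, 67.1], [81.4, 65.0], [81.6, 176.0], [106.7, 180.4]] [ 94.1 122.1]
```

View pics/w6.png

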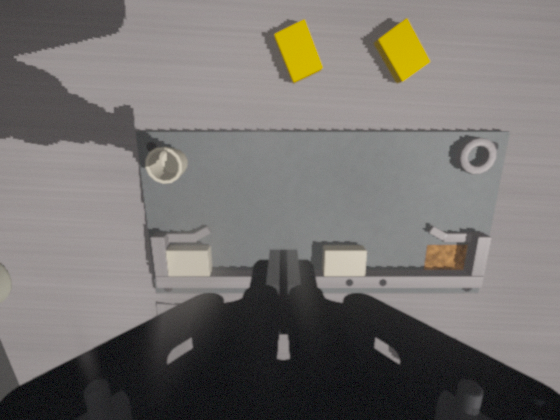

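Run:
```python
from h import *
from plant import manip
ci=manip.camera_info('wrist');i=cv2.imread('pics/w6.png')
cv2.imwrite('pics/w6c.png',cv2.resize(i[230:300,300:500],None,fx=4,fy=4,interpolation=cv2.INTER_CUBIC))
for p in onplane([[325,275],[366,275],[323,247],[364,247]],.024,ci):print((w2j(p)*1000).round(1))
shift(manip.get_state(),(45,-24),.05)
```

```text
[57.4  7.9]
[57.4 51.5]
[25.3  4.6]
[25.3 47. ]
jig now [-30.6 -36.8] z 0.1811 yaw 92.79 F [ 0.55 -0.45 -0.66] w -0.0001 t 8.05
shift cm [-7.58  1.28 13.1 ] turn -0.01
```

View pics/w6c.png

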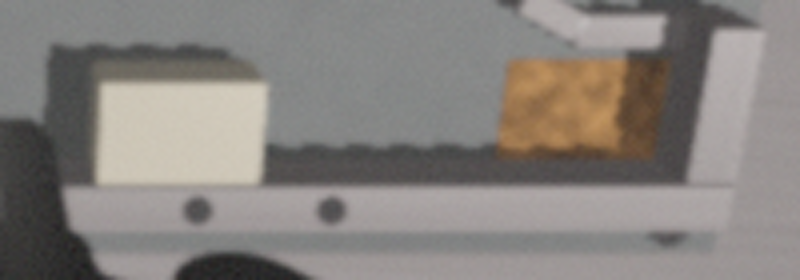

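w6c shows the blank flush with the fence (its top edge meets the fence at row ~275), x 324-366, which puts its near end at about jig y = 7.5. I come down behind that end with the fingers shut.

Call:
move_arm(commands="-4 1.3 1 0 0; -7.5 1.3 3 0 0; -7.5 1.3 7 0 0; -7.5 1.3 11 0 0; -7.5 1.3 13 0 0")

```text
time_s: 8.55
tool_pos: [0.6444, -0.0399, 0.0464]
orientation: [[-0.999, -0.049, -0.008], [-0.049, 0.999, -0.001], [0.008, -0.0, -1.0]]
ft_force: [-0.7, 0.1, 0.0]
grip_width: -0.0002
```

```bash
python3 -c "
from h import *
from plant import manip
shift(manip.get_state(),(44,-24),.013)"
```

```text
jig now [ 41.8 -23.1] z 0.0464 yaw 92.84 F [-0.68  0.07  0.01] w -0.0002 t 8.55
shift cm [-0.25 -0.08  3.34] turn 0.04
```

Call:
move_arm(commands="0 0 1.5 0 0; 0 0 3 0 0; 0 0 3.6 0 0; 0 0 3.8 0 0; 0 0 3.8 0 0")

```text
time_s: 9.05
tool_pos: [0.6481, -0.0403, 0.0149]
orientation: [[-0.999, -0.049, 0.001], [-0.049, 0.999, 0.0], [-0.001, 0.0, -1.0]]
ft_force: [-0.4, 0.9, -0.5]
grip_width: 0.0003
```

```bash
python3 -c "
from h import *
from plant import manip
shift(manip.get_state(),(44,-7),.013)
i,d=manip.snapshot('side');cv2.imwrite('pics/s7.png',cv2.resize(i[180:280,220:340],None,fx=6,fy=6,interpolation=cv2.INTER_CUBIC))"
```

```text
jig now [ 45.5 -23.7] z 0.0149 yaw 92.84 F [-0.37  0.89 -0.48] w 0.0003 t 9.05
shift cm [0.15 1.67 0.19] turn 0.04
```

View pics/s7.png

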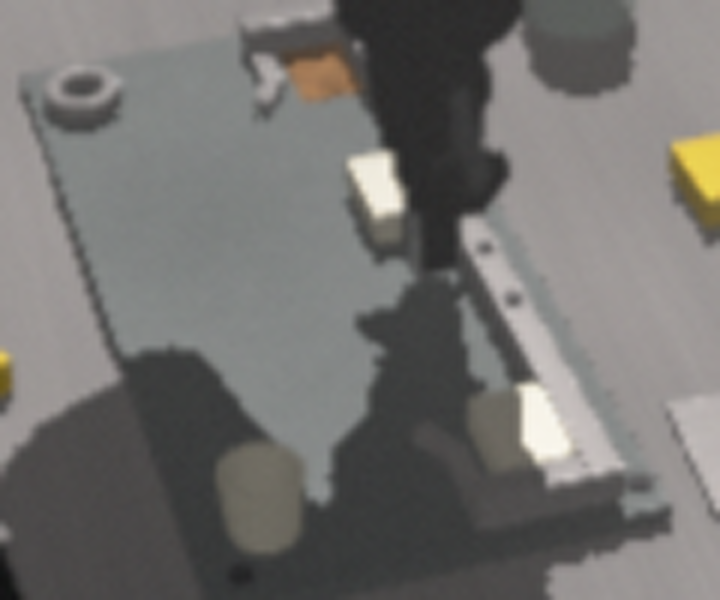

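s7 shows the shut fingertips behind the blank's near end, clear of the fence. I slide it along.

Call:
move_arm(commands="0.1 0.5 0.1 0 0; 0.1 1 0.2 0 0; 0.1 1.3 0.2 0 0; 0.1 1.6 0.2 0 0; 0.1 2 0.2 0 0")

```text
time_s: 9.6
tool_pos: [0.6457, -0.0203, 0.0125]
orientation: [[-0.999, -0.049, 0.0], [-0.049, 0.999, -0.0], [-0.0, -0.0, -1.0]]
ft_force: [0.2, -1.3, 0.5]
grip_width: 0.0001
```

Call:
move_arm(commands="0 0.4 0 0 0; 0 0.8 0 0 0; 0 1.2 0 0 0; 0 1.6 0 0 0; 0 2 0 0 0")

```text
time_s: 10.1
tool_pos: [0.6446, -0.0002, 0.0123]
orientation: [[-0.999, -0.049, 0.0], [-0.049, 0.999, -0.0], [-0.0, -0.0, -1.0]]
ft_force: [0.1, -1.6, 0.8]
grip_width: -0.0001
```

Call:
move_arm(commands="0 0.4 0 0 0; 0 0.8 0 0 0; 0 1.2 0 0 0; 0 1.6 0 0 0; 0 2 0 0 0")

```text
time_s: 10.6
tool_pos: [0.6436, 0.0198, 0.0123]
orientation: [[-0.999, -0.049, 0.0], [-0.049, 0.999, 0.0], [-0.0, 0.0, -1.0]]
ft_force: [0.7, -1.1, 0.2]
grip_width: -0.0005
```

```bash
python3 -c "
from h import *
from plant import manip
shift(manip.get_state(),(44.5,103.5),.013)
i,d=manip.snapshot('side');cv2.imwrite('pics/s8.png',cv2.resize(i[180:280,220:340],None,fx=6,fy=6,interpolation=cv2.INTER_CUBIC))"
```

```text
jig now [43.9 36.5] z 0.0123 yaw 92.83 F [ 0.72 -1.12  0.21] w -0.0005 t 10.6
shift cm [-0.06  6.7  -0.07] turn 0.03
```

View pics/s8.png

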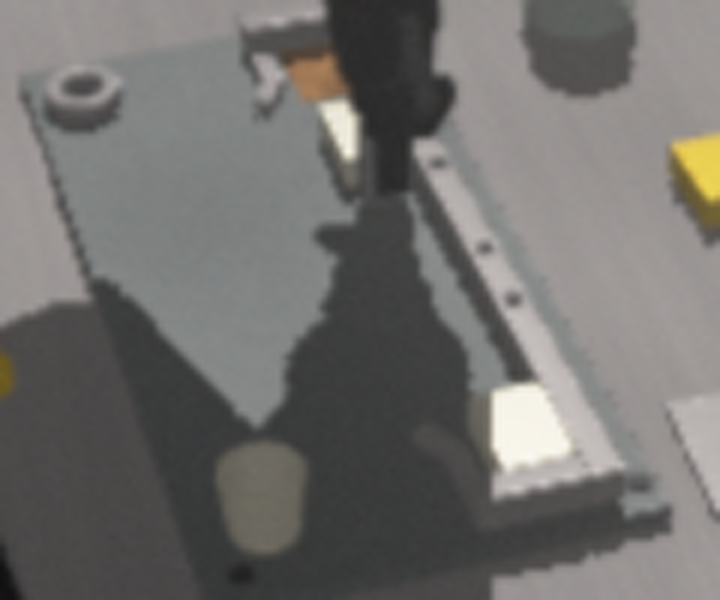

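s8 shows the blank still in line with the fence and about halfway along. I continue with a slight bias toward the fence.

Call:
move_arm(commands="0 0.4 0 0 0; 0 0.8 0 0 0; -0.05 1.2 0 0 0; -0.05 1.6 0 0 0; -0.05 2 0 0 0")

```text
time_s: 11.15
tool_pos: [0.6429, 0.0397, 0.0122]
orientation: [[-0.999, -0.049, -0.0], [-0.049, 0.999, -0.0], [0.0, -0.0, -1.0]]
ft_force: [-0.3, -2.4, -0.0]
grip_width: 0.0002
```

Call:
move_arm(commands="0 0.4 0 0 0; 0 0.8 0 0 0; 0 1.2 0 0 0; -0.05 1.6 0 0 0; -0.05 2 0 0 0")

```text
time_s: 11.65
tool_pos: [0.6425, 0.0598, 0.0122]
orientation: [[-0.999, -0.049, -0.0], [-0.049, 0.999, -0.0], [0.0, -0.0, -1.0]]
ft_force: [-1.1, -0.5, -0.4]
grip_width: -0.0002
```

Call:
move_arm(commands="0 0.4 0 0 0; 0 0.8 0 0 0; 0 1.1 0 0 0; -0.05 1.4 0 0 0; -0.05 1.7 0 0 0")

```text
time_s: 12.15
tool_pos: [0.6423, 0.0767, 0.0123]
orientation: [[-0.999, -0.049, -0.0], [-0.049, 0.999, -0.0], [0.0, -0.0, -1.0]]
ft_force: [-0.4, -1.0, 0.9]
grip_width: -0.0005
```

```bash
python3 -c "
from h import *
from plant import manip
shift(manip.get_state(),(44.5,103.5),.013)
i,d=manip.snapshot('side');cv2.imwrite('pics/s9.png',cv2.resize(i[160:260,220:340],None,fx=6,fy=6,interpolation=cv2.INTER_CUBIC))"
```

```text
jig now [45.4 93.4] z 0.0123 yaw 92.83 F [-0.35 -0.97  0.86] w -0.0005 t 12.15
shift cm [ 0.09  1.01 -0.07] turn 0.03
```

View pics/s9.png

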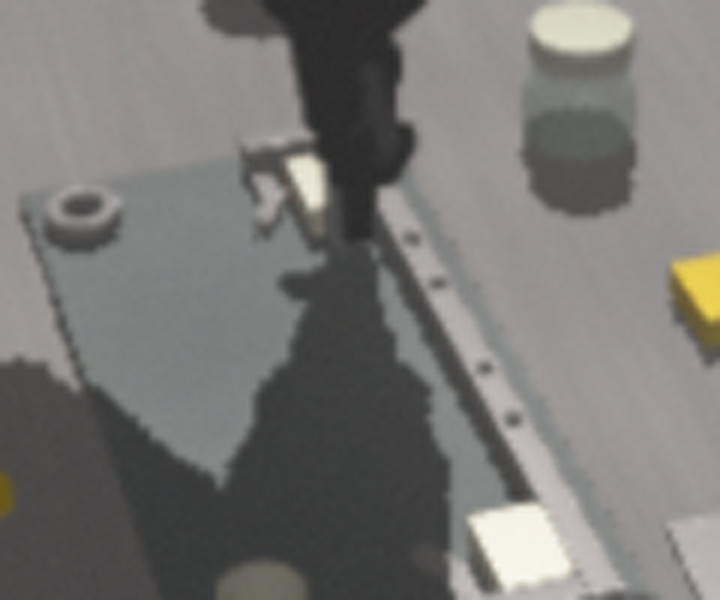

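The blank is inside the lane at (308,185) and still straight, about 10 mm to go.

Call:
move_arm(commands="0 0.2 0 0 0; 0 0.4 0 0 0; 0 0.55 0 0 0; 0 0.7 0 0 0; 0 0.8 0 0 0")

```text
time_s: 12.7
tool_pos: [0.6421, 0.0847, 0.0123]
orientation: [[-0.999, -0.049, 0.0], [-0.049, 0.999, 0.0], [-0.0, 0.0, -1.0]]
ft_force: [0.1, -1.1, 0.4]
grip_width: 0.0002
```

Call:
move_arm(commands="0 0.05 0 0 0; 0 0.1 0 0 0; 0 0.1 0 0 0; 0 0.15 0 0 0; 0 0.15 0 0 0")

```text
time_s: 13.2
tool_pos: [0.6419, 0.0859, 0.0123]
orientation: [[-0.999, -0.049, 0.0], [-0.049, 0.999, -0.0], [-0.0, -0.0, -1.0]]
ft_force: [0.4, -0.8, -0.3]
grip_width: 0.0002
```

Call:
move_arm(commands="0 0.05 0 0 0; 0 0.05 0 0 0; 0 0.1 0 0 0; 0 0.1 0 0 0; 0 0.1 0 0 0")

```text
time_s: 13.7
tool_pos: [0.6418, 0.087, 0.0123]
orientation: [[-0.999, -0.049, 0.0], [-0.049, 0.999, 0.0], [-0.0, 0.0, -1.0]]
ft_force: [-0.2, -1.5, 0.5]
grip_width: -0.0002
```

Call:
move_arm(commands="0 0.05 0 0 0; 0 0.05 0 0 0; 0 0.1 0 0 0; 0 0.1 0 0 0; 0 0.1 0 0 0")

```text
time_s: 14.2
tool_pos: [0.6417, 0.088, 0.0123]
orientation: [[-0.999, -0.049, 0.0], [-0.049, 0.999, 0.0], [-0.0, 0.0, -1.0]]
ft_force: [0.1, 0.2, 0.1]
grip_width: -0.0
```

Call:
move_arm(commands="0 0.05 0 0 0; 0 0.05 0 0 0; 0 0.1 0 0 0; 0 0.1 0 0 0; 0 0.1 0 0 0")

```text
time_s: 14.7
tool_pos: [0.6417, 0.089, 0.0123]
orientation: [[-0.999, -0.049, 0.0], [-0.049, 0.999, 0.0], [-0.0, 0.0, -1.0]]
ft_force: [-1.0, -1.2, 0.1]
grip_width: -0.0001
```

Call:
move_arm(commands="0 0.05 0 0 0; 0 0.05 0 0 0; 0 0.1 0 0 0; 0 0.1 0 0 0; 0 0.1 0 0 0")

```text
time_s: 15.2
tool_pos: [0.6415, 0.0895, 0.0123]
orientation: [[-0.999, -0.049, -0.0], [-0.049, 0.999, -0.0], [0.0, -0.0, -1.0]]
ft_force: [1.1, -4.6, 1.0]
grip_width: 0.0003
```

```bash
python3 -c "
from h import *
from plant import manip
shift(manip.get_state(),(44.5,103.5),.013)
i,d=manip.snapshot('side');cv2.imwrite('pics/s10.png',cv2.resize(i[165:225,240:320],None,fx=9,fy=9,interpolation=cv2.INTER_CUBIC))"
```

```text
jig now [ 45.3 106.2] z 0.0123 yaw 92.82 F [ 1.1  -4.56  1.01] w 0.0003 t 15.2
shift cm [ 0.08 -0.27 -0.07] turn 0.02
```

View pics/s10.png

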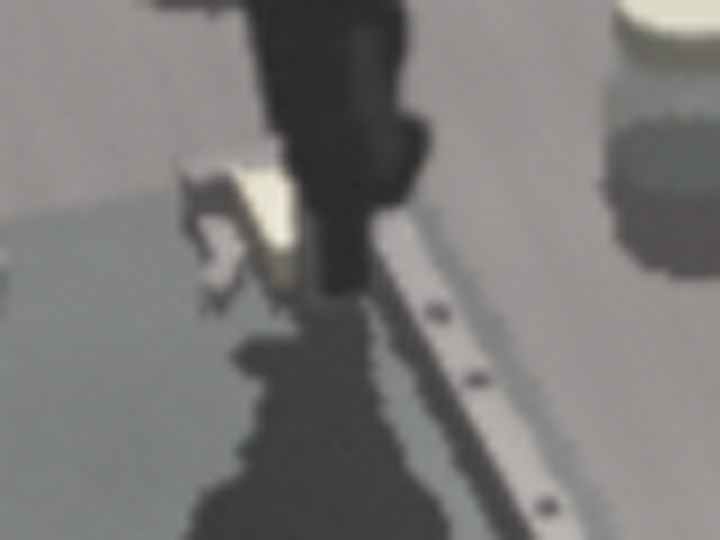

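Call:
move_arm(commands="0 0.03 0 0 0; 0 0.05 0 0 0; 0 0.05 0 0 0; 0 0.05 0 0 0; 0 0.05 0 0 0")

```text
time_s: 15.75
tool_pos: [0.6415, 0.0896, 0.0123]
orientation: [[-0.999, -0.049, -0.001], [-0.049, 0.999, -0.001], [0.001, -0.001, -1.0]]
ft_force: [0.6, -7.6, 1.0]
grip_width: 0.0003
```

The contact is stiff: 7.6 N with no further motion, so the blank is against the stop. I back off and look.

Call:
move_arm(commands="0 -0.3 0 0 0; 0 -1 0 0 0; 0 -2.5 0 0 0; 0 -4 -2 0 0; 0 -6 -6 0 0")

```text
time_s: 16.25
tool_pos: [0.6423, 0.0292, 0.0696]
orientation: [[-0.999, -0.049, -0.006], [-0.049, 0.999, -0.001], [0.006, -0.001, -1.0]]
ft_force: [0.5, -0.2, 0.5]
grip_width: 0.0001
```

Call:
move_arm(commands="1 0 -4 0 0; 2 0 -8 0 0; 3 0 -10 0 0; 3 0 -10 0 0; 3 0 -10 0 0")

```text
time_s: 16.75
tool_pos: [0.6146, 0.0286, 0.1728]
orientation: [[-0.999, -0.049, 0.001], [-0.049, 0.999, 0.001], [-0.001, 0.001, -1.0]]
ft_force: [-0.7, -0.4, -0.5]
grip_width: -0.0001
```

Run:
```python
from h import *
from plant import manip
shift(manip.get_state(),(44.5,103.5),.013)
ci=manip.camera_info('wrist')
i,d=manip.snapshot('wrist');cv2.imwrite('pics/w11.png',i)
g=np.array([[w[0],w[1],.024] for w in [j2w(np.array(p)/1000) for p in [(60,162),(30,162),(60,118),(30,118)]]])
print("expected top corners px",toimg(g,ci).round(1).tolist())
i,d=manip.snapshot('top');cv2.imwrite('pics/t11.png',cv2.resize(i[185:245,190:270],None,fx=9,fy=9,interpolation=cv2.INTER_CUBIC))
```

```text
jig now [15.4 46.7] z 0.1728 yaw 92.8 F [-0.73 -0.42 -0.52] w -0.0001 t 16.75
shift cm [-2.89  5.66 15.99] turn 0.0
expected top corners px [[398.2, 239.3], [401.4, 210.5], [354.2, 239.4], [356.2, 210.5]]
```

View pics/w11.png

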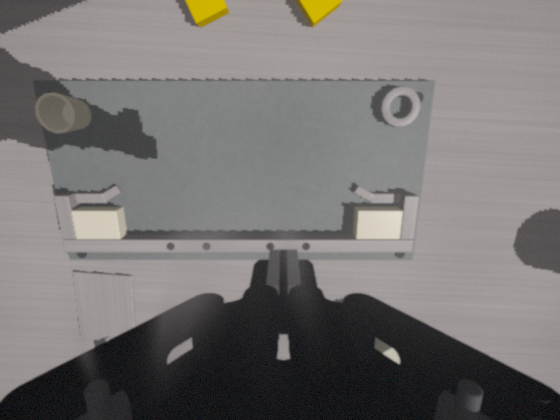

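View pics/t11.png

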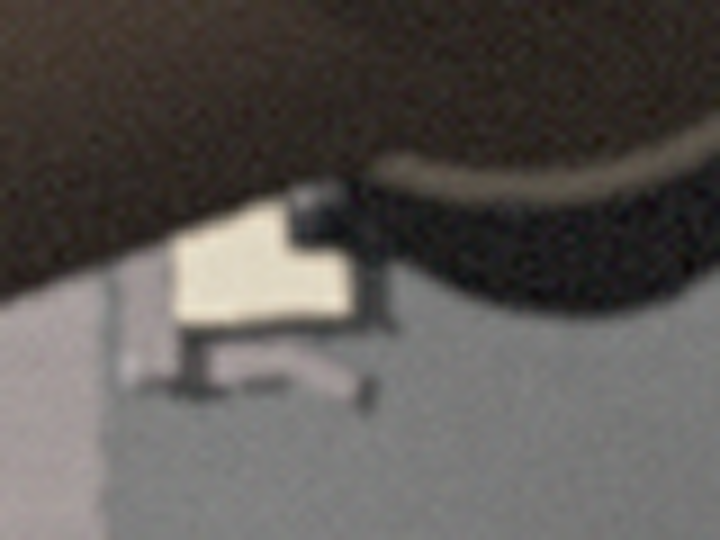

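Run:
```python
import cv2
i=cv2.imread('pics/w11.png')
cv2.imwrite('pics/w11c.png',cv2.resize(i[175:265,330:440],None,fx=6,fy=6,interpolation=cv2.INTER_CUBIC))
cv2.imwrite('pics/w11d.png',cv2.resize(i[175:265,40:150],None,fx=6,fy=6,interpolation=cv2.INTER_CUBIC))
```

```text
(no output)
```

View pics/w11c.png

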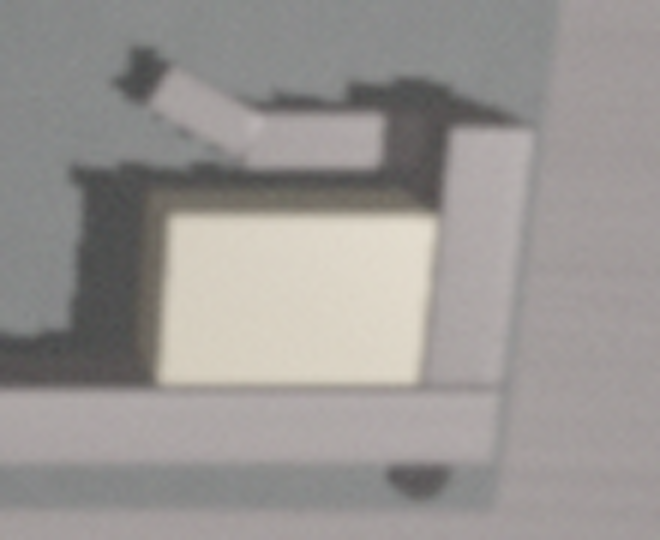

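View pics/w11d.png

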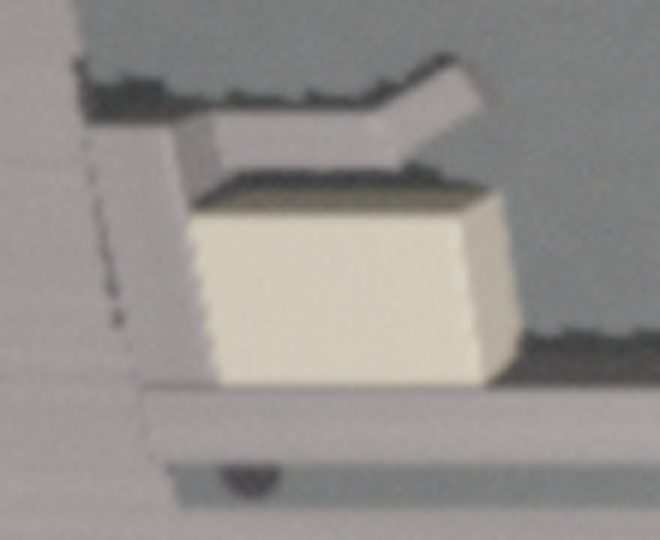

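w11c shows the blank flush with the fence (row 385 of the crop), within about 1 px (1 mm) of the stop (436-443) and covering the cork. w11d shows the other block still seated. I hand in the job.

```bash
python3 -c "
from plant import manip
print(manip.close_job(),manip.get_state()['time_s'])"
```

```text
the job is handed in; nothing more can be done
the job is handed in; nothing more can be done
```

The blank is seated in the free left (+y) pocket, and I handed the job in at about 17 s of the 51 s allowed. No verdict was given.

- **Push to the fence:** I pushed the blank with two slightly opened fingertips. It came flat against the fence about 110 mm from the liner, and I stopped when the wrist force reached 6.6 N.
- **Slide to the stop:** I pushed on its end with the fingers shut. The stop was confirmed by a stiff contact at 7.6 N with no further movement. The tool met it at about jig y 106 instead of the 103.5 I expected, probably because the shut fingers are thinner than I had worked out.
- **Last pictures:** The last wrist picture shows the blank square and flush with the fence. It is within about 1 mm of the stop and covers the cork. The other block is still seated, the gripper is clear, and the cup and ring look unmoved.

The final top view was partly blocked by the arm, so it confirms only part of this. I did not compare the jar, bottle, beaker and spatula in a final picture, but the arm never came near them.

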